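# Swing the stage fence to its stop and lock it with the pin

### The job

Get the dish fence of the inspection stage ready: swing the aluminium bar round its pivot by pushing its free end until it bears on the stop screw, and keep it pressed there for about a second, firmly enough to be sure it is home (about 10 newtons) but gently, never over 13. Then take the longer of the two pins from the holder and set it upright, all the way down, in the hole of the stage plate in front of the bar, without forcing it, so that the bar cannot swing back; let go. Leave the short pin and the glass dish where they are.

Things in the scene. Friction and masses are not known exactly. Their poses are not given: they have to be found in the camera images.
- plate: White fixed stage plate, 240 (x) by 330 (y) by 20 mm thick; origin at the centre of its underside; z up. The bar's pivot stands on it at plate (70, 125) mm, capped, cap top 46 mm above the table. The bar starts swung 0.28 to 0.62 rad from plate -y towards plate -x; against the stop it lies along plate -y, or up to 0.04 rad past that towards plate +x, depending on the stop screw.
- bar: Loose aluminium bar (about 0.29 kg, it varies) lying on the plate and turning freely, with only sliding friction, on the pivot: 24 mm wide, 18 mm high (20 to 38 mm above the table), with a round eye 40 mm across at the pivot and about 1 mm of play there. Origin: the eye's centre on the underside; x runs along the bar to its square free end at x = 250 mm; z up.
- bar_end (a point): Centre of the bar's free end face, at bar (250, 0, 9) mm. With the bar against the stop it is at plate x = 70 to 80 mm, depending on the stop screw; plate z 29 mm.
- stop: Fixed steel stop block, 20 (x) by 26 (y) by 24 mm high; origin at the centre of its foot, plate (109, -100, 20) mm. A rigid 12 mm adjusting screw sticks out of it towards plate -x, axis 30 mm above the table; the bar's flank bears on the screw's flat end, 225 mm from the pivot. It sticks out 8 to 17 mm, set anew each time and not measured: it must be felt. No spring or latch: the bar stays where left.
- lock_hole (a point): Centre of the mouth of the pin hole, at the top of the plate, plate (x 50, y -45, z 20) mm; hole 15 mm diameter with a 2 mm chamfer, right through the plate, so a pin in it stands on the table. With the bar against the stop its near flank is 8 to 15 mm from the hole's centre; otherwise the bar may cover it.
- long_pin: Longer loose steel pin, 120 g, upright in the holder: round shaft 12 mm diameter and 60 mm long with a pointed-off foot (5 mm high taper to 7 mm), then a plain round head 22 mm diameter and 26 mm high; 86 mm in all. Origin at the centre of the foot, z up the pin. In the holder the foot is 4 mm above the table.
- short_pin: The short pin, not to be used: the same head, shaft only 32 mm, 58 mm in all, 90 g; it stands in the other hole of the holder. Origin at its foot.
- holder: Fixed aluminium block 55 (x) by 130 (y) by 22 mm; origin at the centre of its underside on the table. Two 14 mm holes, 18 mm deep, at holder y = -36 and +36 mm; either pin may be in either.
- dish: Small open glass dish 54 mm across, 14 mm high, standing loose on the plate near the pivot, on the side towards plate -x. Origin at the centre of its underside.

How it is judged (in metres and radians):
On the way, in this order (a step that is already met when the one before it is completed fails the run):
1. the bar is kept pressed against the stop screw with more than 4 N for half a second, the long pin not yet in the hole (contact force between bar and stop above 4 N and horizontal distance between long_pin and lock_hole above 0.03 m), for 0.5 s.
2. the long pin stands right down in the hole (height (world z) of long_pin below 0.004 m and horizontal distance between long_pin and lock_hole below 0.004 m and angle between long_pin's own z axis and vertical below 0.17 rad), for 0.2 s.
At the end, for the whole second after the job is handed in: The bar lies flat at its stop (free end centre between 66.5 and 83 mm in plate x), the long pin stands upright (within 10 degrees) in the lock hole with its foot on the table (within 4 mm), both at rest; dish and short pin are within 20 mm of where they were (all of step 2 and x of bar_end in the frame of plate between 0.0665 and 0.083 m and z of bar_end in the frame of plate below 0.033 m and linear speed of each of long_pin, bar below 0.02 m/s and distance of each of dish, short_pin from where it was at the start of the episode below 0.02 m); the robot touches nothing.
It fails at once if the bar is pressed on the stop screw with more than 13 N (contact force between bar and stop above 13 N).
It fails at once if the long pin is forced: more than 25 N between it and the plate (contact force between long_pin and plate above 25 N).
It fails at once if the glass dish is moved by more than 20 mm (distance of dish from where it was at the start of the episode above 0.02 m).
It fails at once if the short pin is moved by more than 20 mm (distance of short_pin from where it was at the start of the episode above 0.02 m).
It also fails if it takes over 67 s, if anything falls off the work surface, if the arm or the gripper's body presses on something with over 40 N, if the wrist force passes 120 N, or if a joint passes its speed limit or range.

### The arm

A 6-joint arm with a two-finger parallel gripper is mounted at the origin on the work surface. World frame = base frame: x ahead of the robot, y to its left, z up, the work surface at z = 0. Lengths are in mm, angles in rad, forces in N, time in s.
With the tool pointing down it reaches from about 275 to 750 mm from the base axis. Payload 10.2 kg.
Tool frame: the origin (TCP) lies midway between the tips of the shut fingers; the grasp point (between the pads) lies 19 mm behind it; y points along the fingers, z is the direction in which the jaws open and shut, and the axes are right-handed (so a half turn about y gives the same grasp; the last joint's range is limited). The gripper opens to 88 mm and grips with 3 to 60 N. Pads are 18 mm wide; open, the fingers measure 123 mm over their backs; the gripper's body (75 mm by 187 mm) begins 45 mm behind the grasp point.
Start: joints at [-1.464, 0.313, 1.498, -0, 1.331, -0.223], TCP at [170.011, -496.717, 238.72] pointing down, gripper open.
Joint ranges: [-2.94, 2.94], [-0.97, 2.17], [0.19, 2.56], [-1.23, 4.37], [0.02, 3.11], [-2.88, 2.88]. Speed limits (rad/s): [2.39, 2.39, 3.01, 3.14, 3.14, 3.14].

### API

Orientations are given as a rotation vector (axis times angle).
In Python, from rig import arm gives the robot as it stands. The module is installed in compiled form; this text tells all that it offers.
- The arm moves only by the tool drive_tool, never from a script. Its argument "targets" is a list of rows, each an object of numbers: "tx", "ty", "tz": the shift along the world's x, y, z in cm; "wx", "wy", "wz": the turn, a rotation vector about the world's x, y, z in rad; "jaw": the finger opening in cm, from 0 to 8.81. A call has 1 to 12 rows; each row is the pose to reach, as a shift and turn from the pose commanded when the call began; what a row does not reach only later rows make up. A row lasts 1/8 s, in which the tool goes at most 62.5 mm and 10.7 degrees, less where a joint would pass 70% of its speed; a pose out of reach is approached as far as the arm can. A call with a gripper value outside its range is refused whole. The fingers move at their own pace and stop on an object; "newtons" is the grip in N (left out, the last holds). Time passes only in rows, so rows that repeat a pose let the fingers close. It gives the time, the measured TCP pose, the force and the opening at its end, in the units of the state.
- arm.read_state(): the state, without advancing time (a new reading comes with each control period).
- arm.snapshot(name): name is "side" or "top"; returns a dict with "image" (384x512x3 uint8, red, green, blue), "range_z" (384x512 float32, mm along the optical axis (not along the pixel's ray), 0 where there is no reading), "mtx" (3x3 intrinsics, pixels), "dist_coeffs" ([k1, k2, p1, p2, k3] as OpenCV has them; the pictures are not rectified), "position" and "rotation" of the camera in the world. Camera axes: x right, y up, looking along -z (the intrinsics and any distortion apply to the point x, -y, -z); pixel columns grow to the right and rows downward; lengths in mm; the calibration is good to about 2 mm. A picture is of the moment at which its call begins.
- arm.hand_in(): hands the job in, once; it reports no verdict.
The state is a dict: "clock": time; "q": joint angles; "dq": joint speeds; "tau": joint torques, N m; "eef_pos": TCP position; "tcp_rot": TCP orientation; "contact_force": force on the tool from outside, world axes, zero at the start; "wrist_torque": the same for the moment, N m; "grip_width": finger opening in mm.
Only numpy, scipy, OpenCV 4.12 (cv2) and the standard library are available. Lean on these libraries where they do the work, as an engineer would, in place of code of your own. Each camera call takes 0.05 s, during which the arm holds its last target. There are 200 camera calls.

## Working session

There is one attempt and no reset: what is moved stays moved. The work goes in short steps, Python scripts to look and compute and a tool call to move; the robot and the scene stay as the last step left them, time stands still between calls to the robot, and variables do not carry over. Pictures are saved under pics/ and viewed, about 8 in all and at most 12, crops included, and the job is handed in when it is done.

Besides the shell and the picture viewer there is one more tool, called after "Emit:" in YAML: its name, and indented under it one key for each argument. drive_tool: Moves the arm, as the interface text tells. Its arguments: {"type":"object","properties":{"targets":{"type":"array","items":{"type":"object","properties":{"tx":{"type":"number"},"ty":{"type":"number"},"tz":{"type":"number"},"wx":{"type":"number"},"wy":{"type":"number"},"wz":{"type":"number"},"jaw":{"type":"number"}}}},"newtons":{"type":"number"}},"required":["targets"]}

```bash
mkdir -p pics
cat > h.py <<'E'
import numpy as np, cv2
from rig import arm
def snap(n):
    s=arm.snapshot(n); return s
def ray(s,u,v):
    p=cv2.undistortPoints(np.array([[[u,v]]],float),np.array(s["mtx"],float),np.array(s["dist_coeffs"],float))[0,0]
    R=np.array(s["rotation"]); 
    if R.shape!=(3,3): R=cv2.Rodrigues(R)[0]
    return np.array(s["position"],float), R@np.array([p[0],-p[1],-1.0])
def onz(s,u,v,z):
    o,d=ray(s,u,v); return o+d*(z-o[2])/d[2]
def save(s,name): cv2.imwrite("pics/"+name,cv2.cvtColor(s["image"],cv2.COLOR_RGB2BGR))
E
python3 - <<'E'
from h import *
import pickle
for n in("top","side"):
    s=snap(n); save(s,n+"0.png"); pickle.dump(s,open(n+"0.pkl","wb"))
    print(n,s["position"],s["rotation"],s["mtx"],s["dist_coeffs"])
print(arm.read_state())
E
```

```text
top [ 535.77184748  125.45021504 1022.04195382] [ 0.04147515 -0.04415526 -1.56326562] [[410.25671327   0.         252.59327658]
 [  0.         410.25671327 186.5603406 ]
 [  0.           0.           1.        ]] [-0.04558487  0.          0.          0.          0.        ]
side [498.19346653 706.71942241 694.64526928] [ 0.08663731 -1.09848221 -2.78778395] [[442.34799294   0.         259.3038309 ]
 [  0.         442.34799294 186.02393492]
 [  0.           0.           1.        ]] [-0.08133224  0.          0.          0.          0.        ]
{'clock': 0.1, 'q': array([-1.46440322e+00,  3.13350757e-01,  1.49832177e+00, -3.52620607e-05,
        1.33098337e+00, -2.23384823e-01]), 'dq': array([ 0.00069697, -0.00137498, -0.00014257,  0.00037847,  0.000113  ,
        0.00159539]), 'tau': array([ 2.29947931e-03, -4.02809250e+01, -2.52646816e+01,  6.95129042e-02,
        3.41584871e-02, -5.85104181e-05]), 'eef_pos': array([ 169.9776217 , -496.50388102,  238.25525591]), 'tcp_rot': array([-0.33990439,  2.04391992, -2.04171765]), 'contact_force': array([ 1.22361836, -0.1819626 ,  0.35428073]), 'wrist_torque': array([ 0.02617968, -0.00464   , -0.01512406]), 'grip_width': 88.2151248711328}
```

View pics/top0.png

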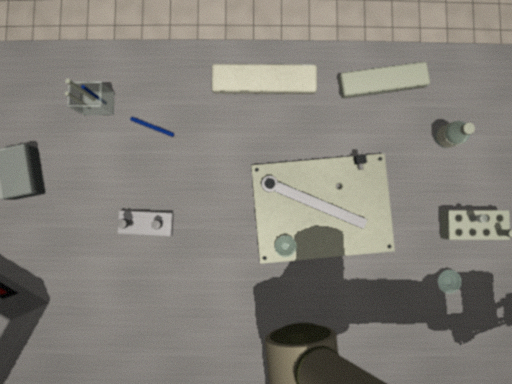

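View pics/side0.png

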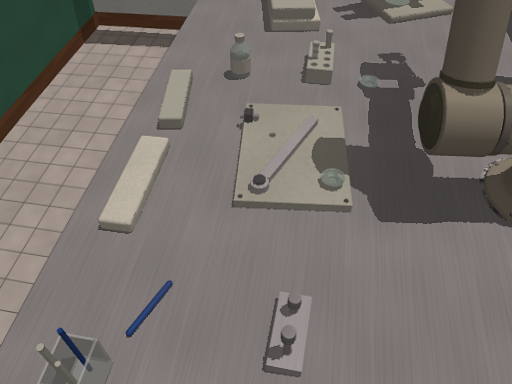

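Top view (x up, y left): the plate has its pivot at (269,183), hole at (339,186), stop at (360,159), bar end near (365,224) and dish at (285,244). The holder pins are at (123,223) and (157,224). In the side view the pin nearer the camera, at larger y, looks taller.

Run:
```python
from h import *
import pickle
s=pickle.load(open("top0.pkl","rb")); g=cv2.cvtColor(s["image"],cv2.COLOR_RGB2GRAY); d=s["range_z"]
def dark(u,v,r=5):
    w=g[v-r:v+r+1,u-r:u+r+1].astype(float); m=np.clip(np.median(w)-20-w,0,None)
    yy,xx=np.mgrid[v-r:v+r+1,u-r:u+r+1]; return (xx*m).sum()/m.sum(),(yy*m).sum()/m.sum()
sc=[(256,170),(379,158),(389,246),(264,258)]
P=[]
for p in sc:
    q=dark(*p); P.append(onz(s,*q,20)); print(p,np.round(q,1),P[-1].round(1))
P=np.array(P)
print("centre",P.mean(0), "sides",np.linalg.norm(P[0]-P[1]),np.linalg.norm(P[1]-P[2]),np.linalg.norm(P[2]-P[3]))
v=P[0]-P[1]+P[3]-P[2]; yaw=np.arctan2(-v[0],v[1]); print("yaw",yaw)
c,sn=np.cos(yaw),np.sin(yaw); R=np.array([[c,-sn],[sn,c]]); C=P.mean(0)[:2]
for n,p,z in(("hole",(50,-45),20),("pivot",(70,125),46),("stop",(109,-100),44)):print(n,"pred",C+R@p)
print("hole meas",onz(s,*dark(339,186,4),20),"pivot meas",onz(s,*dark(269,183,7),46))
# heights from depth
def h(u,v,r=4):
    R3=np.array(s["rotation"]);R3=cv2.Rodrigues(R3)[0] if R3.shape!=(3,3) else R3
    out=[]
    for y in range(v-r,v+r+1):
        for x in range(u-r,u+r+1):
            o,dd=ray(s,x,y)
            if d[y,x]>0: out.append(o+dd*d[y,x])
    return np.array(out)
for u,v in((123,223),(157,224)):
    a=h(u,v,9); m=a[:,2]>45; print("pin",u,a[m].mean(0) if m.any() else 0,np.percentile(a[m,2],[50,90,100]),m.sum(),a[m].min(0),a[m].max(0))
    b=a[~m]; print(np.percentile(b[:,2],[10,50,90]))
# dish, bar pts
for u,v in((366,223),(285,244),(300,195)):
    a=h(u,v,1); print(u,v,a.mean(0))
rgb=s["image"]
cv2.imwrite("pics/c1.png",cv2.cvtColor(np.hstack([cv2.resize(rgb[150:265,245:400],None,fx=3.5,fy=3.5,interpolation=cv2.INTER_CUBIC)[:400],cv2.resize(rgb[195:250,110:185],None,fx=3.3,fy=3.3,interpolation=cv2.INTER_CUBIC)[:400]][:1]),cv2.COLOR_RGB2BGR))
```

```text
(256, 170) [255.2 169.2] [633.2 117.8  20. ]
(379, 158) [378.9 156.8] [ 666.4 -187.3   20. ]
(389, 246) [389.1 245.9] [ 447.7 -210.5   20. ]
(264, 258) [263.5 258.2] [416.6  96.3  20. ]
centre [540.96542435 -45.91340121  20.        ] sides 306.824759574156 219.85984363397012 308.4371564526498
yaw 0.10476691600003635
hole pred [595.39716404 -85.43789633]
pivot pred [597.50969116  85.72149496]
stop pred [ 659.82531006 -133.96638281]
hole meas [592.78942428 -89.39982531  20.        ] pivot meas [598.20397478  84.12199836  46.        ]
pin 123 [501.09397699 419.59886643  85.44718964] [88.72045028 91.89430758 93.28099514] 102 [489.9703686  410.72223402  45.46937354] [510.75161649 432.03904944  93.28099514]
[-1.21623719 20.64258018 24.39303738]
pin 157 [498.6804037  350.16391801  60.48087413] [61.72995904 63.83318219 65.2827363 ] 80 [489.34926615 340.63588564  45.24514225] [508.3084602  361.78857483  65.2827363 ]
[19.87232234 22.17840412 24.42887031]
366 223 [ 503.5702582  -151.35589482   29.43622491]
285 244 [451.62672232  44.53821885  24.49877195]
300 195 [570.02858142  10.03416314  38.54444422]
```

View pics/c1.png

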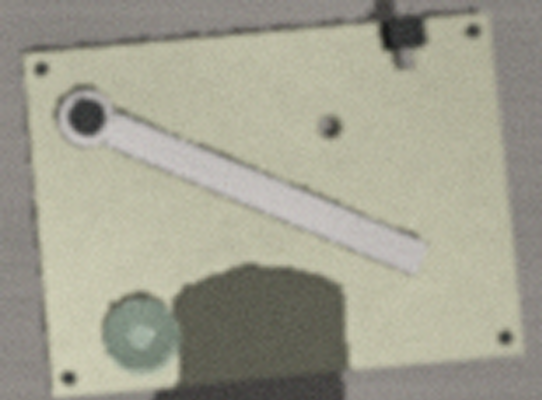

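Run:
```python
from h import *
from scipy.spatial.transform import Rotation as Ro
st=arm.read_state(); R=Ro.from_rotvec(st["tcp_rot"]).as_matrix(); print("y",R[:,1].round(3),"z(jaw)",R[:,2].round(3), np.arctan2(R[1,2],R[0,2]))
import pickle
for n,cs,zz in(("top",((123,223,90),(157,224,62)),0),("side",((288,335,90),(295,300,62)),0)):
    s=pickle.load(open(n+"0.pkl","rb")); d=s["range_z"]
    for u0,v0,z in cs:
        pts=[];px=[]
        for y in range(v0-16,v0+17):
            for x in range(u0-16,u0+17):
                o,dd=ray(s,x,y)
                q=o+dd*d[y,x]
                if d[y,x]>0 and abs(q[2]-z)<5: pts.append(q); px.append((x,y))
        pts=np.array(pts); px=np.array(px); (c,r)=cv2.minEnclosingCircle(pts[:,:2].astype(np.float32))
        print(n,z,len(pts),"mean",pts.mean(0).round(1),"enclosing",c,r,"ray at z",onz(s,*px.mean(0),z).round(1))
```

```text
y [-0.     0.001 -1.   ] z(jaw) [ 0.324 -0.946 -0.001] -1.2410098975840613
top 90 74 mean [500.9 421.4  89.7] enclosing (500.81109619140625, 421.4152526855469) 10.750298500061035 ray at z [500.9 421.3  90. ]
top 62 69 mean [498.8 351.3  61.9] enclosing (498.7970886230469, 351.21221923828125) 10.814630508422852 ray at z [498.8 351.3  62. ]
side 90 169 mean [500.1 426.6  89.7] enclosing (500.1966247558594, 425.9611511230469) 10.94996452331543 ray at z [500.1 426.8  90. ]
side 62 145 mean [496.7 355.1  61.4] enclosing (496.8579406738281, 354.0699157714844) 11.327227592468262 ray at z [496.6 355.5  62. ]
```

Emit:
drive_tool:
  targets:
    - {"tx":3,"ty":4,"tz":-1,"wz":0.15,"jaw":0}
    - {"tx":6,"ty":8,"tz":-2,"wz":0.3,"jaw":0}
    - {"tx":9,"ty":12,"tz":-3,"wz":0.45,"jaw":0}
    - {"tx":12,"ty":16,"tz":-4,"wz":0.6,"jaw":0}
    - {"tx":15,"ty":20,"tz":-5,"wz":0.75,"jaw":0}
    - {"tx":18,"ty":24,"tz":-6,"wz":0.9,"jaw":0}
    - {"tx":21,"ty":28,"tz":-7,"wz":1.05,"jaw":0}
    - {"tx":24,"ty":32,"tz":-8,"wz":1.2,"jaw":0}
    - {"tx":27,"ty":36.5,"tz":-9,"wz":1.346,"jaw":0}
    - {"tx":27.5,"ty":37.5,"tz":-10,"wz":1.346,"jaw":0}
    - {"tx":27.5,"ty":37.5,"tz":-10,"wz":1.346,"jaw":0}

```text
invalid input
```

Emit:
drive_tool:
  newtons: 20
  targets:
    - {"tx":3,"ty":4,"tz":-1,"wx":0,"wy":0,"wz":0.15,"jaw":0}
    - {"tx":6,"ty":8,"tz":-2,"wx":0,"wy":0,"wz":0.3,"jaw":0}
    - {"tx":9,"ty":12,"tz":-3,"wx":0,"wy":0,"wz":0.45,"jaw":0}
    - {"tx":12,"ty":16,"tz":-4,"wx":0,"wy":0,"wz":0.6,"jaw":0}
    - {"tx":15,"ty":20,"tz":-5,"wx":0,"wy":0,"wz":0.75,"jaw":0}
    - {"tx":18,"ty":24,"tz":-6,"wx":0,"wy":0,"wz":0.9,"jaw":0}
    - {"tx":21,"ty":28,"tz":-7,"wx":0,"wy":0,"wz":1.05,"jaw":0}
    - {"tx":24,"ty":32,"tz":-8,"wx":0,"wy":0,"wz":1.2,"jaw":0}
    - {"tx":27,"ty":36.5,"tz":-9,"wx":0,"wy":0,"wz":1.346,"jaw":0}
    - {"tx":27.5,"ty":37.5,"tz":-10,"wx":0,"wy":0,"wz":1.346,"jaw":0}
    - {"tx":27.5,"ty":37.5,"tz":-10,"wx":0,"wy":0,"wz":1.346,"jaw":0}

```text
clock: 1.48
eef_pos: [444.6, -121.4, 138.0]
tcp_rot: [-1.258, 1.133, -1.13]
contact_force: [0.2, 0.1, 0.2]
grip_width: 0.1
```

Emit:
drive_tool:
  newtons: 20
  targets:
    - {"tx":0,"ty":0,"tz":-5,"wx":0,"wy":0,"wz":0,"jaw":0}
    - {"tx":0,"ty":0,"tz":-9,"wx":0,"wy":0,"wz":0,"jaw":0}
    - {"tx":0,"ty":0,"tz":-11,"wx":0,"wy":0,"wz":0,"jaw":0}
    - {"tx":1,"ty":-0.2,"tz":-11,"wx":0,"wy":0,"wz":0,"jaw":0}
    - {"tx":2,"ty":-0.4,"tz":-11,"wx":0,"wy":0,"wz":0,"jaw":0}
    - {"tx":3,"ty":-0.6,"tz":-11,"wx":0,"wy":0,"wz":0,"jaw":0}
    - {"tx":3.8,"ty":-0.8,"tz":-11,"wx":0,"wy":0,"wz":0,"jaw":0}
    - {"tx":4.6,"ty":-0.9,"tz":-11,"wx":0,"wy":0,"wz":0,"jaw":0}
    - {"tx":5.4,"ty":-1,"tz":-11,"wx":0,"wy":0,"wz":0,"jaw":0}
    - {"tx":6.2,"ty":-1.1,"tz":-11,"wx":0,"wy":0,"wz":0,"jaw":0}

```text
clock: 2.72
eef_pos: [507.5, -132.7, 28.7]
tcp_rot: [-1.257, 1.132, -1.131]
contact_force: [-1.2, -0.7, 0.0]
grip_width: 0.4
```

Run:
```python
from h import *
from scipy.spatial.transform import Rotation as Ro
st=arm.read_state(); R=Ro.from_rotvec(st["tcp_rot"]).as_matrix(); print("jaw",R[:,2].round(3),R[:,1].round(3),st["contact_force"],st["q"])
s=snap("top"); im=s["image"]; cv2.imwrite("pics/p1.png",cv2.cvtColor(cv2.resize(im[140:270,235:405],None,fx=3.5,fy=3.5,interpolation=cv2.INTER_CUBIC),cv2.COLOR_RGB2BGR))
```

```text
jaw [ 0.994  0.105 -0.   ] [-0.  0. -1.] [-1.17076012 -0.6796788   0.02324978] [-4.79360000e-01  5.77331254e-01  1.71733562e+00 -3.35467578e-05
  8.47061456e-01 -5.84389139e-01]
```

View pics/p1.png

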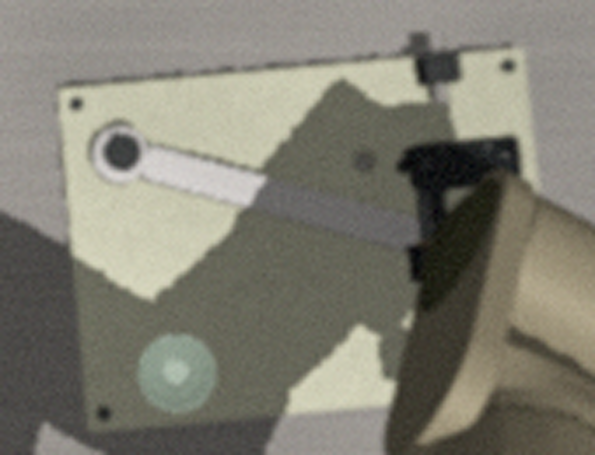

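The bar has followed the fingers and the push reads about 1.2 N of sliding friction. I'll keep going.

Emit:
drive_tool:
  newtons: 20
  targets:
    - {"tx":0.8,"ty":-0.1,"tz":0,"wx":0,"wy":0,"wz":0,"jaw":0}
    - {"tx":1.6,"ty":-0.2,"tz":0,"wx":0,"wy":0,"wz":0,"jaw":0}
    - {"tx":2.4,"ty":-0.3,"tz":0,"wx":0,"wy":0,"wz":0,"jaw":0}
    - {"tx":3.2,"ty":-0.4,"tz":0,"wx":0,"wy":0,"wz":0,"jaw":0}
    - {"tx":4,"ty":-0.5,"tz":0,"wx":0,"wy":0,"wz":0,"jaw":0}
    - {"tx":4.8,"ty":-0.6,"tz":0,"wx":0,"wy":0,"wz":0,"jaw":0}
    - {"tx":5.6,"ty":-0.7,"tz":0,"wx":0,"wy":0,"wz":0,"jaw":0}
    - {"tx":6.2,"ty":-0.8,"tz":0,"wx":0,"wy":0,"wz":0,"jaw":0}
    - {"tx":6.7,"ty":-0.9,"tz":0,"wx":0,"wy":0,"wz":0,"jaw":0}
    - {"tx":7.1,"ty":-1,"tz":0,"wx":0,"wy":0,"wz":0,"jaw":0}

```text
clock: 4.03
eef_pos: [578.2, -142.7, 28.6]
tcp_rot: [-1.257, 1.132, -1.131]
contact_force: [-1.1, -0.7, 0.2]
grip_width: 0.4
```

Emit:
drive_tool:
  newtons: 20
  targets:
    - {"tx":0.2,"ty":0,"tz":0,"wx":0,"wy":0,"wz":0,"jaw":0}
    - {"tx":0.4,"ty":0,"tz":0,"wx":0,"wy":0,"wz":0,"jaw":0}
    - {"tx":0.6,"ty":0,"tz":0,"wx":0,"wy":0,"wz":0,"jaw":0}
    - {"tx":0.7,"ty":0,"tz":0,"wx":0,"wy":0,"wz":0,"jaw":0}

```text
clock: 4.53
eef_pos: [585.1, -142.7, 28.7]
tcp_rot: [-1.257, 1.131, -1.132]
contact_force: [-1.2, 0.6, -0.6]
grip_width: 0.3
```

Emit:
drive_tool:
  newtons: 20
  targets:
    - {"tx":0.06,"ty":0,"tz":0,"wx":0,"wy":0,"wz":0,"jaw":0}
    - {"tx":0.12,"ty":0,"tz":0,"wx":0,"wy":0,"wz":0,"jaw":0}
    - {"tx":0.18,"ty":0,"tz":0,"wx":0,"wy":0,"wz":0,"jaw":0}

```text
clock: 4.9
eef_pos: [586.8, -142.7, 28.7]
tcp_rot: [-1.257, 1.132, -1.131]
contact_force: [-0.9, 0.2, -0.3]
grip_width: 0.6
```

Run:
```python
from h import *
a=snap("side")["image"]; b=snap("top")["image"]
f=lambda i:cv2.cvtColor(cv2.resize(i,(400,400),interpolation=cv2.INTER_CUBIC),cv2.COLOR_RGB2BGR)
cv2.imwrite("pics/p2.png",np.hstack([f(a[85:165,230:310]),f(b[140:220,320:400])]))
```

```text
(no output)
```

View pics/p2.png

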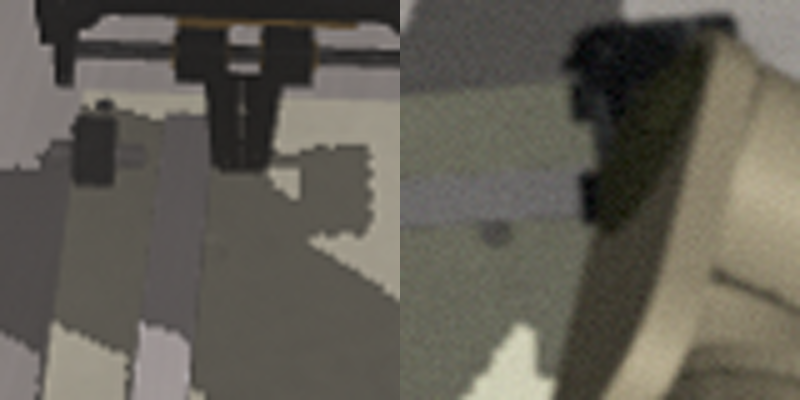

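The side crop shows the screw tip at x≈145 px and the bar flank at about 163 px. That leaves a gap of about 8 mm.

Emit:
drive_tool:
  newtons: 20
  targets:
    - {"tx":0.08,"ty":0,"tz":0,"wx":0,"wy":0,"wz":0,"jaw":0}
    - {"tx":0.16,"ty":0,"tz":0,"wx":0,"wy":0,"wz":0,"jaw":0}
    - {"tx":0.24,"ty":0,"tz":0,"wx":0,"wy":0,"wz":0,"jaw":0}
    - {"tx":0.32,"ty":0,"tz":0,"wx":0,"wy":0,"wz":0,"jaw":0}

```text
clock: 5.5
eef_pos: [590.1, -142.7, 28.7]
tcp_rot: [-1.257, 1.132, -1.131]
contact_force: [-1.2, 0.2, 0.3]
grip_width: 0.5
```

Emit:
drive_tool:
  newtons: 20
  targets:
    - {"tx":0.04,"ty":0,"tz":0,"wx":0,"wy":0,"wz":0,"jaw":0}
    - {"tx":0.08,"ty":0,"tz":0,"wx":0,"wy":0,"wz":0,"jaw":0}
    - {"tx":0.12,"ty":0,"tz":0,"wx":0,"wy":0,"wz":0,"jaw":0}

```text
clock: 5.88
eef_pos: [591.2, -142.7, 28.7]
tcp_rot: [-1.257, 1.132, -1.131]
contact_force: [-0.9, 0.5, -0.1]
grip_width: 0.1
```

Emit:
drive_tool:
  newtons: 20
  targets:
    - {"tx":0.04,"ty":0,"tz":0,"wx":0,"wy":0,"wz":0,"jaw":0}
    - {"tx":0.08,"ty":0,"tz":0,"wx":0,"wy":0,"wz":0,"jaw":0}
    - {"tx":0.12,"ty":0,"tz":0,"wx":0,"wy":0,"wz":0,"jaw":0}

```text
clock: 6.25
eef_pos: [592.4, -142.7, 28.7]
tcp_rot: [-1.257, 1.132, -1.131]
contact_force: [-0.7, -0.0, -0.5]
grip_width: 0.5
```

Emit:
drive_tool:
  newtons: 20
  targets:
    - {"tx":0.04,"ty":0,"tz":0,"wx":0,"wy":0,"wz":0,"jaw":0}
    - {"tx":0.08,"ty":0,"tz":0,"wx":0,"wy":0,"wz":0,"jaw":0}
    - {"tx":0.12,"ty":0,"tz":0,"wx":0,"wy":0,"wz":0,"jaw":0}

```text
clock: 6.62
eef_pos: [593.6, -142.7, 28.7]
tcp_rot: [-1.257, 1.132, -1.131]
contact_force: [-1.4, 0.7, -0.8]
grip_width: 0.6
```

Emit:
drive_tool:
  newtons: 20
  targets:
    - {"tx":0.03,"ty":0,"tz":0,"wx":0,"wy":0,"wz":0,"jaw":0}
    - {"tx":0.06,"ty":0,"tz":0,"wx":0,"wy":0,"wz":0,"jaw":0}
    - {"tx":0.09,"ty":0,"tz":0,"wx":0,"wy":0,"wz":0,"jaw":0}

```text
clock: 7.0
eef_pos: [594.5, -142.7, 28.7]
tcp_rot: [-1.257, 1.132, -1.131]
contact_force: [-1.3, 0.4, 0.4]
grip_width: 0.4
```

Emit:
drive_tool:
  newtons: 20
  targets:
    - {"tx":0.03,"ty":0,"tz":0,"wx":0,"wy":0,"wz":0,"jaw":0}
    - {"tx":0.06,"ty":0,"tz":0,"wx":0,"wy":0,"wz":0,"jaw":0}
    - {"tx":0.09,"ty":0,"tz":0,"wx":0,"wy":0,"wz":0,"jaw":0}

```text
clock: 7.38
eef_pos: [595.3, -142.7, 28.7]
tcp_rot: [-1.257, 1.132, -1.131]
contact_force: [-1.8, 1.1, 1.3]
grip_width: 0.7
```

Emit:
drive_tool:
  newtons: 20
  targets:
    - {"tx":0.03,"ty":0,"tz":0,"wx":0,"wy":0,"wz":0,"jaw":0}
    - {"tx":0.06,"ty":0,"tz":0,"wx":0,"wy":0,"wz":0,"jaw":0}

```text
clock: 7.62
eef_pos: [595.4, -142.7, 28.7]
tcp_rot: [-1.258, 1.133, -1.13]
contact_force: [-7.1, 0.7, 3.8]
grip_width: 0.3
```

Emit:
drive_tool:
  newtons: 20
  targets:
    - {"tx":0.01,"ty":0,"tz":0,"wx":0,"wy":0,"wz":0,"jaw":0}
    - {"tx":0.01,"ty":0,"tz":0,"wx":0,"wy":0,"wz":0,"jaw":0}

```text
clock: 7.88
eef_pos: [595.4, -142.7, 28.7]
tcp_rot: [-1.258, 1.133, -1.13]
contact_force: [-6.8, 0.6, 2.7]
grip_width: 0.5
```

Emit:
drive_tool:
  newtons: 20
  targets:
    - {"tx":0.02,"ty":0,"tz":0,"wx":0,"wy":0,"wz":0,"jaw":0}
    - {"tx":0.02,"ty":0,"tz":0,"wx":0,"wy":0,"wz":0,"jaw":0}
    - {"tx":0.02,"ty":0,"tz":0,"wx":0,"wy":0,"wz":0,"jaw":0}

```text
clock: 8.25
eef_pos: [595.5, -142.7, 28.7]
tcp_rot: [-1.258, 1.133, -1.13]
contact_force: [-8.2, 1.6, 3.9]
grip_width: 0.2
```

Emit:
drive_tool:
  newtons: 20
  targets:
    - {"tx":0.015,"ty":0,"tz":0,"wx":0,"wy":0,"wz":0,"jaw":0}
    - {"tx":0.015,"ty":0,"tz":0,"wx":0,"wy":0,"wz":0,"jaw":0}
    - {"tx":0.015,"ty":0,"tz":0,"wx":0,"wy":0,"wz":0,"jaw":0}
    - {"tx":0.015,"ty":0,"tz":0,"wx":0,"wy":0,"wz":0,"jaw":0}

```text
clock: 8.75
eef_pos: [595.5, -142.7, 28.7]
tcp_rot: [-1.259, 1.134, -1.13]
contact_force: [-8.1, 0.2, 4.7]
grip_width: 0.5
```

Emit:
drive_tool:
  newtons: 20
  targets:
    - {"tx":0,"ty":0,"tz":0,"wx":0,"wy":0,"wz":0,"jaw":0}
    - {"tx":0,"ty":0,"tz":0,"wx":0,"wy":0,"wz":0,"jaw":0}
    - {"tx":0,"ty":0,"tz":0,"wx":0,"wy":0,"wz":0,"jaw":0}
    - {"tx":0,"ty":0,"tz":0,"wx":0,"wy":0,"wz":0,"jaw":0}

```text
clock: 9.25
eef_pos: [595.5, -142.7, 28.7]
tcp_rot: [-1.259, 1.134, -1.13]
contact_force: [-9.1, 0.1, 4.7]
grip_width: 0.2
```

The bar was held at about 8–9 N for over a second. Now I retreat and go to the long pin.

Emit:
drive_tool:
  newtons: 20
  targets:
    - {"tx":-0.5,"ty":0,"tz":0,"wx":0,"wy":0,"wz":0,"jaw":0}
    - {"tx":-2.5,"ty":0,"tz":0,"wx":0,"wy":0,"wz":0,"jaw":0}
    - {"tx":-3.5,"ty":0,"tz":5,"wx":0,"wy":0,"wz":0,"jaw":0}
    - {"tx":-3.5,"ty":0,"tz":11,"wx":0,"wy":0,"wz":0,"jaw":0}
    - {"tx":-4,"ty":5,"tz":14,"wx":0,"wy":0,"wz":0,"jaw":5}
    - {"tx":-5,"ty":11,"tz":14,"wx":0,"wy":0,"wz":0,"jaw":5}
    - {"tx":-5.5,"ty":17,"tz":14,"wx":0,"wy":0,"wz":0,"jaw":5}
    - {"tx":-6,"ty":23,"tz":14,"wx":0,"wy":0,"wz":0,"jaw":5}
    - {"tx":-6.5,"ty":29,"tz":14,"wx":0,"wy":0,"wz":0,"jaw":5}
    - {"tx":-7,"ty":35,"tz":14,"wx":0,"wy":0,"wz":0,"jaw":5}
    - {"tx":-8,"ty":41,"tz":14,"wx":0,"wy":0,"wz":0,"jaw":5}
    - {"tx":-9,"ty":46,"tz":14,"wx":0,"wy":0,"wz":0,"jaw":5}

```text
clock: 10.75
eef_pos: [506.1, 319.6, 168.9]
tcp_rot: [-1.256, 1.13, -1.131]
contact_force: [-0.3, -0.1, -0.3]
grip_width: 50.2
```

Emit:
drive_tool:
  newtons: 20
  targets:
    - {"tx":-0.3,"ty":6,"tz":0,"wx":0,"wy":0,"wz":0,"jaw":5}
    - {"tx":-0.6,"ty":10.7,"tz":0,"wx":0,"wy":0,"wz":0,"jaw":5}
    - {"tx":-0.6,"ty":10.7,"tz":0,"wx":0,"wy":0,"wz":0,"jaw":5}
    - {"tx":-0.6,"ty":10.7,"tz":0,"wx":0,"wy":0,"wz":0,"jaw":5}

```text
clock: 11.25
eef_pos: [500.7, 423.8, 168.6]
tcp_rot: [-1.257, 1.131, -1.132]
contact_force: [0.3, -0.3, 0.6]
grip_width: 50.0
```

Run:
```python
from h import *
import pickle
for n in("top","side"):
    s=snap(n); pickle.dump(s,open(n+"1.pkl","wb"))
    if n=="top": t=s["image"]
    else: a=s["image"]
st=arm.read_state(); print(st["eef_pos"],st["grip_width"],st["contact_force"])
f=lambda i:cv2.cvtColor(cv2.resize(i,(400,400),interpolation=cv2.INTER_CUBIC),cv2.COLOR_RGB2BGR)
cv2.imwrite("pics/p3.png",np.hstack([f(a[180:380,190:390]),f(t[140:265,260:385])]))
# pixels where TCP projects
```

```text
[500.952346   423.24654335 168.92002982] 50.13085391038621 [-0.56315994  0.46854894  0.19585402]
```

View pics/p3.png

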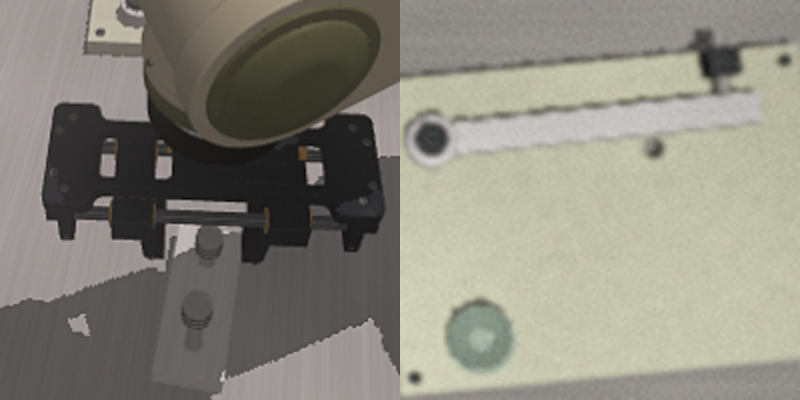

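The bar rests on the screw and the hole is clear, at crop (653,147), with the dish untouched. Next I check the finger positions against the side camera and measure the hole.

Run:
```python
from h import *
import pickle
s=pickle.load(open("side1.pkl","rb")); d=s["range_z"]
pts=[]
for y in range(280,325):
    for x in range(250,335):
        o,dd=ray(s,x,y); q=o+dd*d[y,x]
        if d[y,x]>0 and 160<q[2]<200: pts.append(q)
p=np.array(pts); print(len(p)); 
for lo in(165,170,175,180): 
    q=p[(p[:,2]>lo)&(p[:,2]<lo+5)]
    if len(q): print(lo,len(q),q.min(0).round(1),q.max(0).round(1),np.median(q,0).round(1))
# hole: ellipse of local deviation from plate colour
for n,u,v,f in(("top",339,186,"top1.pkl"),("side",272,134,"side0.pkl"),("top",339,186,"top0.pkl")):
    s=pickle.load(open(f,"rb")); im=cv2.cvtColor(s["image"],cv2.COLOR_RGB2GRAY).astype(float)
    w=im[v-8:v+9,u-8:u+9]; med=np.median(w)
    k=8; W=cv2.resize(w,None,fx=k,fy=k,interpolation=cv2.INTER_CUBIC)
    m=(np.abs(W-med)>14).astype(np.uint8); 
    cs,_=cv2.findContours(m,0,2); cs=[c for c in cs if cv2.contourArea(c)>300]
    for c in cs:
        (cx,cy),(a,b),an=cv2.fitEllipse(c) if len(c)>5 else ((0,0),(0,0),0)
        U=u-8+(cx+.5)/k-.5; V=v-8+(cy+.5)/k-.5
        print(n,f,med,(round(U,2),round(V,2)),round(a/k,1),round(b/k,1),onz(s,U,V,20).round(1))
# screws in side0
s=pickle.load(open("side0.pkl","rb")); g=cv2.cvtColor(s["image"],cv2.COLOR_RGB2GRAY)
P=[]
for u,v in((239,198),(253,107),(337,109),(346,200)):
    w=g[v-6:v+7,u-6:u+7].astype(float); m=np.clip(np.median(w)-25-w,0,None); yy,xx=np.mgrid[v-6:v+7,u-6:u+7]
    q=((xx*m).sum()/m.sum(),(yy*m).sum()/m.sum()); P.append(onz(s,*q,20)); print(np.round(q,1),P[-1].round(1))
```

```text
295
165 11 [469.1 428.5 166.3] [530.8 436.4 169.7] [475.5 431.  168.4]
170 43 [464.1 413.7 170.4] [537.3 438.4 175. ] [476.1 430.6 172.4]
175 48 [461.9 413.5 175.1] [537.3 438.6 179.9] [525.2 435.5 177.6]
180 46 [461.4 429.1 180. ] [538.5 438.7 184.9] [474.2 431.1 182.6]
top top1.pkl 187.0 (338.5, 184.9) 8.6 16.7 [596.1 -86.7  20. ]
side side0.pkl 146.0 (271.99, 134.54) 5.2 7.4 [592.2 -82.7  20. ]
top top0.pkl 181.0 (338.94, 185.81) 8.1 8.2 [593.9 -87.8  20. ]
[238.  199.9] [632.7 129.6  20. ]
[249.6 109.9] [ 660.  -167.9   20. ]
[336.4 108.7] [ 446.  -206.6   20. ]
[345.7 202.6] [416.5 103.2  20. ]
```

Emit:
drive_tool:
  newtons: 20
  targets:
    - {"tx":0,"ty":0.1,"tz":-5,"wx":0,"wy":0,"wz":0,"jaw":5}
    - {"tx":0,"ty":0.1,"tz":-8,"wx":0,"wy":0,"wz":0,"jaw":5}
    - {"tx":0,"ty":0.1,"tz":-10,"wx":0,"wy":0,"wz":0,"jaw":5}
    - {"tx":0,"ty":0.1,"tz":-11,"wx":0,"wy":0,"wz":0,"jaw":5}
    - {"tx":0,"ty":0.1,"tz":-11,"wx":0,"wy":0,"wz":0,"jaw":5}
    - {"tx":0,"ty":0.1,"tz":-11,"wx":0,"wy":0,"wz":0,"jaw":2}
    - {"tx":0,"ty":0.1,"tz":-11,"wx":0,"wy":0,"wz":0,"jaw":1.5}
    - {"tx":0,"ty":0.1,"tz":-11,"wx":0,"wy":0,"wz":0,"jaw":1.5}
    - {"tx":0,"ty":0.1,"tz":-11,"wx":0,"wy":0,"wz":0,"jaw":1.5}
    - {"tx":0,"ty":0.1,"tz":-11,"wx":0,"wy":0,"wz":0,"jaw":1.5}

```text
clock: 12.6
eef_pos: [500.6, 425.4, 59.1]
tcp_rot: [-1.256, 1.131, -1.132]
contact_force: [-0.2, -0.7, 2.4]
grip_width: 20.8
```

Run:
```python
from h import *
a=snap("side")["image"]; print([arm.read_state()["grip_width"]])
cv2.imwrite("pics/p4.png",cv2.cvtColor(cv2.resize(a[270:380,240:350],(550,550),interpolation=cv2.INTER_CUBIC),cv2.COLOR_RGB2BGR))
```

```text
[21.21049371687243]
```

View pics/p4.png

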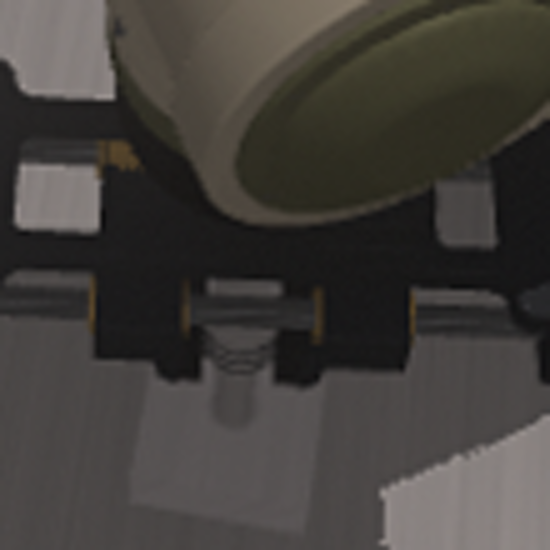

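The head sits between the pads, so I lift it and carry it to the hole.

Emit:
drive_tool:
  newtons: 30
  targets:
    - {"tx":0,"ty":0,"tz":1,"wx":0,"wy":0,"wz":0,"jaw":1.5}
    - {"tx":0,"ty":0,"tz":3,"wx":0,"wy":0,"wz":0,"jaw":1.5}
    - {"tx":0,"ty":0,"tz":6,"wx":0,"wy":0,"wz":0,"jaw":1.5}
    - {"tx":0,"ty":0,"tz":10,"wx":0,"wy":0,"wz":0,"jaw":1.5}
    - {"tx":0.5,"ty":-4,"tz":10,"wx":0,"wy":0,"wz":0,"jaw":1.5}
    - {"tx":1.5,"ty":-9,"tz":10,"wx":0,"wy":0,"wz":0,"jaw":1.5}
    - {"tx":2.5,"ty":-14,"tz":10,"wx":0,"wy":0,"wz":0,"jaw":1.5}
    - {"tx":3.5,"ty":-19,"tz":10,"wx":0,"wy":0,"wz":0,"jaw":1.5}
    - {"tx":4.5,"ty":-24,"tz":10,"wx":0,"wy":0,"wz":0,"jaw":1.5}
    - {"tx":5.5,"ty":-29,"tz":10,"wx":0,"wy":0,"wz":0,"jaw":1.5}
    - {"tx":6.5,"ty":-34,"tz":10,"wx":0,"wy":0,"wz":0,"jaw":1.5}
    - {"tx":7.5,"ty":-39,"tz":10,"wx":0,"wy":0,"wz":0,"jaw":1.5}

```text
clock: 14.15
eef_pos: [575.5, 33.6, 159.2]
tcp_rot: [-1.257, 1.131, -1.132]
contact_force: [1.5, 0.3, -0.9]
grip_width: 20.8
```

Emit:
drive_tool:
  newtons: 30
  targets:
    - {"tx":0.9,"ty":-5,"tz":0,"wx":0,"wy":0,"wz":0,"jaw":1.5}
    - {"tx":1.8,"ty":-9.5,"tz":-1,"wx":0,"wy":0,"wz":0,"jaw":1.5}
    - {"tx":1.8,"ty":-12.1,"tz":-3,"wx":0,"wy":0,"wz":0,"jaw":1.5}
    - {"tx":1.8,"ty":-12.1,"tz":-5,"wx":0,"wy":0,"wz":0,"jaw":1.5}
    - {"tx":1.8,"ty":-12.1,"tz":-6,"wx":0,"wy":0,"wz":0,"jaw":1.5}
    - {"tx":1.8,"ty":-12.1,"tz":-6,"wx":0,"wy":0,"wz":0,"jaw":1.5}

```text
clock: 14.9
eef_pos: [593.3, -85.3, 98.6]
tcp_rot: [-1.258, 1.132, -1.13]
contact_force: [-0.1, -0.0, -0.6]
grip_width: 20.9
```

Run:
```python
from h import *
import pickle
st=arm.read_state(); print(st["eef_pos"],st["grip_width"],st["contact_force"])
s=snap("side"); t=snap("top"); pickle.dump((s,t),open("st2.pkl","wb"))
f=lambda i:cv2.cvtColor(cv2.resize(i,(400,400),interpolation=cv2.INTER_CUBIC),cv2.COLOR_RGB2BGR)
cv2.imwrite("pics/p5.png",np.hstack([f(s["image"][85:165,230:310]),f(t["image"][140:240,290:390])]))
```

```text
[593.30599661 -85.30507397  98.60232878] 20.882712335433137 [-0.09174509 -0.01561772 -0.62312069]
```

View pics/p5.png

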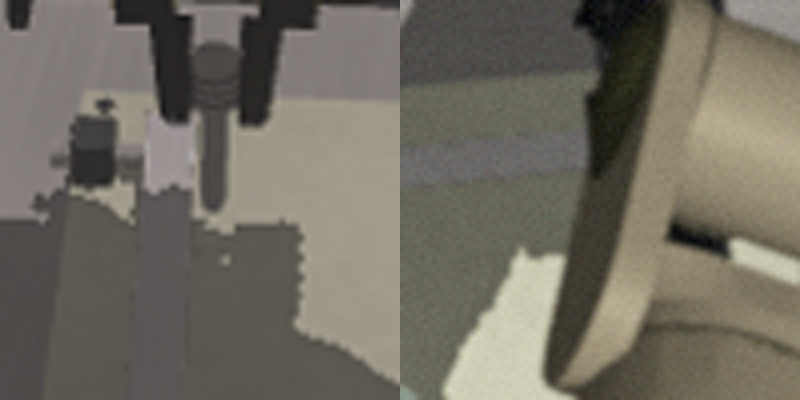

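Run:
```python
from h import *
import pickle
s,t=pickle.load(open("st2.pkl","rb")); d=s["range_z"]; im=s["image"]
rows={}
for y in range(94,132):
    r=[]
    for x in range(262,284):
        o,dd=ray(s,x,y); q=o+dd*d[y,x]
        if d[y,x]>0 and -100<q[1]<-60 and q[2]>40 and abs(q[0]-593)<13: r.append((x,*q))
    if r:
        r=np.array(r); print(y,len(r),r[:,0].min(),r[:,0].max(),np.median(r[:,1:],0).round(1), "xmid",((r[:,1].min()+r[:,1].max())/2).round(1))
print("foot at px",[onz(s,272.6,v,43.5).round(1).tolist() for v in(125,126,127,128)])
# TCP-projected foot: expected pixel of (593.3,-85.3,43.5)
R=np.array(s["rotation"]); R=cv2.Rodrigues(R)[0] if R.shape!=(3,3) else R
for P in((593.3,-85.3,43.5),(593.3,-85.3,105),(595,-85.5,20)):
    c=R.T@(np.array(P)-s["position"]); c=c*[1,-1,-1]
    print(P,cv2.projectPoints(c.reshape(1,3),np.zeros(3),np.zeros(3),np.array(s["mtx"],float),np.array(s["dist_coeffs"],float))[0].ravel().round(1))
```

```text
94 10 267.0 278.0 [594.3 -90.  129. ] xmid 592.5
95 11 267.0 278.0 [592.9 -86.2 128.9] xmid 592.6
96 11 267.0 277.0 [594.6 -83.1 128.4] xmid 593.7
97 12 267.0 278.0 [593.  -81.2 127.7] xmid 593.1
98 13 266.0 278.0 [593.4 -76.9 128.1] xmid 593.7
99 13 266.0 278.0 [593.3 -75.7 126. ] xmid 593.6
100 12 267.0 278.0 [592.  -75.9 123. ] xmid 592.3
101 11 267.0 277.0 [593.1 -75.2 121.2] xmid 593.4
102 12 267.0 278.0 [591.8 -76.5 117.6] xmid 592.1
103 13 266.0 278.0 [592.7 -75.8 115.7] xmid 593.0
104 12 266.0 277.0 [593.8 -75.7 112.8] xmid 594.3
105 12 266.0 277.0 [593.9 -74.9 110.5] xmid 594.4
106 10 267.0 277.0 [591.6 -75.  108. ] xmid 593.2
107 8 267.0 276.0 [591.7 -75.4 104.8] xmid 594.0
108 7 267.0 275.0 [592.5 -78.8 100.2] xmid 595.3
109 8 266.0 275.0 [594.4 -79.8  96.6] xmid 596.3
110 6 270.0 275.0 [592.  -81.2  92.6] xmid 592.3
111 6 270.0 275.0 [592.  -81.3  89.9] xmid 592.6
112 6 270.0 275.0 [591.7 -80.1  87.8] xmid 592.3
113 6 270.0 275.0 [591.8 -79.6  85.5] xmid 592.2
114 6 270.0 275.0 [591.6 -79.8  82.6] xmid 592.3
115 6 270.0 275.0 [591.7 -80.3  79.2] xmid 592.1
116 6 270.0 275.0 [591.6 -81.3  75.4] xmid 592.2
117 6 270.0 275.0 [591.7 -80.7  73. ] xmid 592.0
118 6 270.0 275.0 [591.5 -80.5  70.7] xmid 592.0
119 6 270.0 275.0 [591.4 -80.7  67.5] xmid 591.9
120 6 270.0 275.0 [591.1 -80.   65.4] xmid 592.0
121 6 270.0 275.0 [591.4 -80.6  61.6] xmid 591.8
122 5 270.0 274.0 [592.4 -80.6  59.5] xmid 592.7
123 5 270.0 274.0 [592.2 -79.   57.2] xmid 592.9
124 5 270.0 274.0 [592.4 -80.7  52.8] xmid 592.6
125 5 270.0 274.0 [592.3 -79.8  51.1] xmid 592.5
126 4 271.0 274.0 [591.1 -79.5  48.4] xmid 591.1
127 3 271.0 273.0 [592.3 -79.9  44.9] xmid 592.1
foot at px [[592.1, -89.1, 43.5], [591.6, -85.5, 43.5], [591.1, -81.9, 43.5], [590.6, -78.3, 43.5]]
(593.3, -85.3, 43.5) [271.9 126. ]
(593.3, -85.3, 105) [272.4 104.3]
(595, -85.5, 20) [271.  133.6]
```

The side view puts the pin axis at (592.2, −85.5) and the hole at (592.2, −82.7) in the same camera. The top view puts the hole at (593.9, −87.8), where that camera showed a −3 to −4 mm bias at the pin. I'll shift +1.3 mm in y and lower with force checks.

Emit:
drive_tool:
  newtons: 30
  targets:
    - {"tx":0,"ty":0.13,"tz":-1,"wx":0,"wy":0,"wz":0,"jaw":1.5}
    - {"tx":0,"ty":0.13,"tz":-1.8,"wx":0,"wy":0,"wz":0,"jaw":1.5}
    - {"tx":0,"ty":0.13,"tz":-2.1,"wx":0,"wy":0,"wz":0,"jaw":1.5}
    - {"tx":0,"ty":0.13,"tz":-2.25,"wx":0,"wy":0,"wz":0,"jaw":1.5}
    - {"tx":0,"ty":0.13,"tz":-2.4,"wx":0,"wy":0,"wz":0,"jaw":1.5}

```text
clock: 15.62
eef_pos: [593.6, -84.5, 74.8]
tcp_rot: [-1.257, 1.131, -1.132]
contact_force: [0.4, 0.1, -1.0]
grip_width: 20.8
```

Emit:
drive_tool:
  newtons: 30
  targets:
    - {"tx":0,"ty":0,"tz":-0.06,"wx":0,"wy":0,"wz":0,"jaw":1.5}
    - {"tx":0,"ty":0,"tz":-0.12,"wx":0,"wy":0,"wz":0,"jaw":1.5}

```text
clock: 15.88
eef_pos: [593.5, -84.4, 73.6]
tcp_rot: [-1.257, 1.131, -1.132]
contact_force: [-0.5, -0.5, -0.3]
grip_width: 20.9
```

Emit:
drive_tool:
  newtons: 30
  targets:
    - {"tx":0,"ty":0,"tz":-0.06,"wx":0,"wy":0,"wz":0,"jaw":1.5}
    - {"tx":0,"ty":0,"tz":-0.12,"wx":0,"wy":0,"wz":0,"jaw":1.5}
    - {"tx":0,"ty":0,"tz":-0.18,"wx":0,"wy":0,"wz":0,"jaw":1.5}

```text
clock: 16.25
eef_pos: [593.5, -84.4, 71.7]
tcp_rot: [-1.257, 1.131, -1.132]
contact_force: [0.9, 0.5, -1.9]
grip_width: 21.0
```

Emit:
drive_tool:
  newtons: 30
  targets:
    - {"tx":0,"ty":0,"tz":-0.06,"wx":0,"wy":0,"wz":0,"jaw":1.5}
    - {"tx":0,"ty":0,"tz":-0.12,"wx":0,"wy":0,"wz":0,"jaw":1.5}
    - {"tx":0,"ty":0,"tz":-0.18,"wx":0,"wy":0,"wz":0,"jaw":1.5}

```text
clock: 16.62
eef_pos: [593.5, -84.4, 69.9]
tcp_rot: [-1.257, 1.132, -1.131]
contact_force: [-0.0, -0.2, -0.5]
grip_width: 20.9
```

Emit:
drive_tool:
  newtons: 30
  targets:
    - {"tx":0,"ty":0,"tz":-0.07,"wx":0,"wy":0,"wz":0,"jaw":1.5}
    - {"tx":0,"ty":0,"tz":-0.14,"wx":0,"wy":0,"wz":0,"jaw":1.5}
    - {"tx":0,"ty":0,"tz":-0.21,"wx":0,"wy":0,"wz":0,"jaw":1.5}

```text
clock: 17.0
eef_pos: [593.5, -84.4, 67.8]
tcp_rot: [-1.257, 1.132, -1.132]
contact_force: [0.5, -0.1, -1.5]
grip_width: 20.7
```

Emit:
drive_tool:
  newtons: 30
  targets:
    - {"tx":0,"ty":0,"tz":-0.08,"wx":0,"wy":0,"wz":0,"jaw":1.5}
    - {"tx":0,"ty":0,"tz":-0.16,"wx":0,"wy":0,"wz":0,"jaw":1.5}
    - {"tx":0,"ty":0,"tz":-0.24,"wx":0,"wy":0,"wz":0,"jaw":1.5}

```text
clock: 17.38
eef_pos: [593.5, -84.4, 65.4]
tcp_rot: [-1.257, 1.132, -1.132]
contact_force: [0.2, 1.1, -1.1]
grip_width: 20.9
```

Emit:
drive_tool:
  newtons: 30
  targets:
    - {"tx":0,"ty":0,"tz":-0.1,"wx":0,"wy":0,"wz":0,"jaw":1.5}
    - {"tx":0,"ty":0,"tz":-0.2,"wx":0,"wy":0,"wz":0,"jaw":1.5}
    - {"tx":0,"ty":0,"tz":-0.3,"wx":0,"wy":0,"wz":0,"jaw":1.5}
    - {"tx":0,"ty":0,"tz":-0.4,"wx":0,"wy":0,"wz":0,"jaw":1.5}

```text
clock: 17.88
eef_pos: [593.5, -84.4, 61.3]
tcp_rot: [-1.257, 1.131, -1.131]
contact_force: [0.1, -0.1, -1.0]
grip_width: 21.4
```

Emit:
drive_tool:
  newtons: 30
  targets:
    - {"tx":0,"ty":0,"tz":-0.1,"wx":0,"wy":0,"wz":0,"jaw":1.5}
    - {"tx":0,"ty":0,"tz":-0.2,"wx":0,"wy":0,"wz":0,"jaw":1.5}
    - {"tx":0,"ty":0,"tz":-0.3,"wx":0,"wy":0,"wz":0,"jaw":1.5}
    - {"tx":0,"ty":0,"tz":-0.4,"wx":0,"wy":0,"wz":0,"jaw":1.5}

```text
clock: 18.38
eef_pos: [593.5, -84.4, 57.4]
tcp_rot: [-1.257, 1.131, -1.132]
contact_force: [0.5, 0.0, -2.0]
grip_width: 21.5
```

Emit:
drive_tool:
  newtons: 30
  targets:
    - {"tx":0,"ty":0,"tz":-0.07,"wx":0,"wy":0,"wz":0,"jaw":1.5}
    - {"tx":0,"ty":0,"tz":-0.14,"wx":0,"wy":0,"wz":0,"jaw":1.5}
    - {"tx":0,"ty":0,"tz":-0.14,"wx":0,"wy":0,"wz":0,"jaw":1.5}

```text
clock: 18.75
eef_pos: [593.5, -84.4, 56.0]
tcp_rot: [-1.257, 1.132, -1.131]
contact_force: [0.9, 0.6, -0.8]
grip_width: 20.9
```

Emit:
drive_tool:
  newtons: 30
  targets:
    - {"tx":0,"ty":0,"tz":0,"wx":0,"wy":0,"wz":0,"jaw":2.6}
    - {"tx":0,"ty":0,"tz":0,"wx":0,"wy":0,"wz":0,"jaw":4}
    - {"tx":0,"ty":0,"tz":0,"wx":0,"wy":0,"wz":0,"jaw":5}
    - {"tx":0,"ty":0,"tz":0,"wx":0,"wy":0,"wz":0,"jaw":5}
    - {"tx":0,"ty":0,"tz":3,"wx":0,"wy":0,"wz":0,"jaw":5}
    - {"tx":0,"ty":0,"tz":8,"wx":0,"wy":0,"wz":0,"jaw":5}
    - {"tx":-3,"ty":4,"tz":13,"wx":0,"wy":0,"wz":0,"jaw":5}
    - {"tx":-6,"ty":9,"tz":15,"wx":0,"wy":0,"wz":0,"jaw":5}
    - {"tx":-9,"ty":14,"tz":15,"wx":0,"wy":0,"wz":0,"jaw":5}
    - {"tx":-12,"ty":19,"tz":15,"wx":0,"wy":0,"wz":0,"jaw":5}
    - {"tx":-15,"ty":24,"tz":15,"wx":0,"wy":0,"wz":0,"jaw":5}
    - {"tx":-15,"ty":29,"tz":15,"wx":0,"wy":0,"wz":0,"jaw":5}

```text
clock: 20.25
eef_pos: [441.9, 207.1, 206.6]
tcp_rot: [-1.257, 1.131, -1.132]
contact_force: [0.6, -1.2, 1.1]
grip_width: 50.2
```

Run:
```python
from h import *
st=arm.read_state(); print(st["clock"],st["eef_pos"],st["contact_force"])
t=snap("top"); s=snap("side")
d=t["range_z"]; P=[]
for y in range(165,205):
    for x in range(320,360):
        o,dd=ray(t,x,y); q=o+dd*d[y,x]
        if d[y,x]>0 and q[2]>70: P.append(q)
P=np.array(P)
if len(P): print(len(P),"head median",np.median(P,0),"spread",np.ptp(P,0))
f=lambda i:cv2.cvtColor(cv2.resize(i,(400,400),interpolation=cv2.INTER_CUBIC),cv2.COLOR_RGB2BGR)
cv2.imwrite("pics/p6.png",np.hstack([f(s["image"][85:215,225:355]),f(t["image"][140:265,260:385])]))
```

```text
20.25 [441.93163902 207.11937919 206.64968617] [ 0.59821961 -1.18869197  1.13040643]
84 head median [594.14482911 -85.12726441  85.96611213] spread [20.82901507 21.89490908 16.45506413]
```

View pics/p6.png

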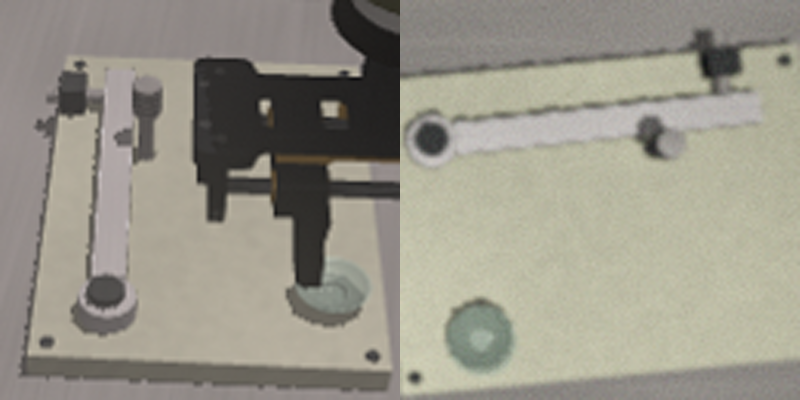

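The pin stands upright in the hole with its head top at 86.0 mm, so it is seated. The bar is on the screw, the dish is in place and the gripper is clear.

```bash
python3 -c "
from rig import arm
print(arm.hand_in())"
```

```text
the job is handed in; nothing more can be done
None
```

The fence is set and I handed the job in at about 20 s of robot time; `hand_in` gives no verdict. The bar is on the stop screw, and the long pin is seated in the lock hole and released.

- **Bar:** I pushed it round in small steps until it met the screw. I then held it there for over a second. The wrist read about 7–9 N along the push, a little under the 10 N you named. Contact force at the screw itself was not measured. After I backed off, pictures showed the bar still on the screw.
- **Long pin:** I took it from the holder by its head and lowered it into the hole. The wrist reading stayed at about 2 N or less throughout, so it was not forced.
- **Last checks:** The pin's head top measured 86.0 mm above the table, which matches a fully seated pin, and it stands upright. The dish looks unmoved in the pictures. The short pin was never touched, but I did not measure it again at the end. The gripper is open and clear of everything.
- **Disagreements:** The two cameras differed by 4–5 mm in y on the pins and the hole, so I aimed between them. The gripper read about 21 mm on the 22 mm head.

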